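# Load, close and pin a clamshell drilling jig

### The arm

A 6-joint arm with a two-finger parallel gripper is mounted at the origin on the work surface. World frame = base frame: x ahead of the robot, y to its left, z up, the work surface at z = 0. Lengths are in m, angles in rad, forces in N, time in s.
With the tool pointing down it reaches from about 0.375 to 0.9 m from the base axis. Payload 3.1 kg.
Tool frame: the origin (TCP) lies midway between the tips of the shut fingers; the grasp point (between the pads) lies 19 mm behind it; z points along the fingers, y is the line along which they close (so a half turn about z gives the same grasp; the last joint's range is limited). The gripper opens to 85 mm and grips with 20 to 120 N. Pads are 22 mm wide; open, the fingers measure 114 mm over their backs; the gripper's body (76 mm by 85 mm) begins 54 mm behind the grasp point. The pads swing forward as they close: fully open they stand 13 mm farther back than shut.
Start: joints at [-1.337, 0.527, 1.433, -0, 1.181, -0.178], TCP at [0.25, -0.573, 0.231] pointing down, gripper open.
Joint ranges: [-3.08, 3.08], [-0.75, 2.2], [0.22, 2.44], [-1.43, 4.57], [0, 2.65], [-2.85, 2.85]. Speed limits (rad/s): [2.79, 2.79, 3.14, 3.14, 3.14, 3.14].

### API

Orientations are given as a rotation vector (axis times angle).
In Python, from cell import monitor, viewer, order, search_frame, outline_of, tip_of gives the robot as it stands. The module is installed in compiled form; this text tells all that it offers.
- The arm moves only by the tool send_rows, never from a script. Its argument "series" is a list of rows, each a list of 7 numbers: the shift along the world's x, y, z in cm, then the turn, a rotation vector about the world's x, y, z in degrees, then the opening, from 0 (shut) to 1 (fully open). In form: [[x, y, z, wx, wy, wz, grip], ...]. A call has exactly 5 rows; each row shifts and turns the commanded pose from where the row before left it; what a row does not reach is not made up. A row lasts 1/8 s, in which the tool goes at most 62.5 mm and 10.7 degrees, less where a joint would pass 70% of its speed; a pose out of reach is approached as far as the arm can. A call with a gripper value outside its range is refused whole. The fingers move at their own pace and stop on an object; "grip_force" is the grip in N (left out, the last holds). Time passes only in rows, so rows that do not move let the fingers close, or fill a call up. It gives the time, the measured TCP pose, the force, the opening and the grip force at its end, in the units of the state.
- monitor.state(): the state, without advancing time (a new reading comes with each control period).
- viewer.get_image(name): name is "side" or "top"; returns (picture, depth): 480x640x3 uint8, blue, green, red; 480x640 float32, m along the optical axis (not along the pixel's ray), 0 where there is no reading.
- viewer.get_calibration(name): a dict with "fx", "fy", "cx", "cy" (pixels), "R" (3x3) and "t" (3): a world point X has camera coordinates R X + t. Camera axes: x right, y down, z forward; pixel columns grow to the right and rows downward; lengths in m; the calibration is good to about 2 mm. A picture is of the moment at which its call begins. get_calibration takes no time and is no camera call.
- order.job_done(): hands the job in; it is judged then, once.
Trained networks look in the newest picture that a camera, given by its name, has taken for a name from the list of things; names that differ only in an ending like _2 or _b are one class to them, and where a whole thing is asked for, a point or a joint stands for the part that bears it (a point fixed in the world has none). Each returns a list of dicts, best first, with "p" (0 to 1); they miss things now and then, are a little off and sometimes report something else, mostly with a low value. They report only what shows in the picture. A call takes as long as a camera call. They do not tell look-alikes from the thing itself.
- search_frame(camera, thing): "rect" ([centre column, centre row, width, height] in pixels, round what is visible of it).
- outline_of(camera, thing): "mask" (480x640 bool, what is visible of it) and "rect" ([centre column, centre row, width, height] in pixels, round what is visible of it).
- tip_of(camera, thing): "at" ([column, row] in pixels: a listed point, or the origin of a listed thing).
The state is a dict: "time_s": time; "joint_positions": joint angles; "qd": joint speeds; "tau": joint torques, N m; "position": TCP position; "ee_rot": TCP orientation; "ft_force": force on the tool from outside, world axes, zero at the start; "wrist_torque": the same for the moment, N m; "grip_width": finger opening in m; "finger_force": force on a finger pad.
Only numpy, scipy, OpenCV 4.12 (cv2) and the standard library are available. Lean on these libraries where they do the work, as an engineer would, in place of code of your own. Each camera call takes 0.05 s, during which the arm holds its last target. There are 200 camera calls.

### The job

Push the three loose wooden blanks in the open drilling jig back along their lanes until all stand in an even row against the fence, then fold the hinged lid down over them. Take the steel pin out of its holder block, push it down through the hole in the lid and into the hole in the base until its collar presses the lid fully shut, and finish like that: hand still on the pin and still pressing down, because the lid springs ajar when let go. Leave the glue bottle, hammer and tray alone.

Things in the scene. Friction and masses are not known exactly. Their poses are not given: they have to be found in the camera images.
- jig: Plywood base of the jig, fixed to the bench, turned up to 15 degrees. 220 mm long (own x), 144 wide (own y); own +x points from the pin end, near the robot, to the hinge end; z up; origin on its underside. Along own x: pin block -120 to -80 mm, 45 mm high; open lane floor -80 to +75 mm, 18 mm above the bench; then the fence, 45 mm high. No side walls, only 6 mm ribs.
- lane_end (a point): Middle of the fence's face at floor level: own x +75, y 0, z 18 mm of the jig. The face runs along the jig's y. Three lanes, each 40 mm wide, lead to it along the jig's x, centred at the jig's y +44, 0 and -44 mm, parted and bordered by ribs 6 mm high (tops 24 mm above the bench).
- lid (a joint): Lid angle, rad: 0 shut (level), 1.57 upright, at most 1.75; starts at 1.35 to 1.65. Plywood plate 215 mm from hinge axis to free edge, 144 wide, 12 thick, 0.23 kg; shut, its upper face is 58 mm above the bench. It closes with the free edge coming over towards the robot and down. Stiff hinge (0.3 N m friction): it stays where it is left, until the spring plungers act.
- hinge (a point): Middle of the hinge axis, which runs along the jig's y: own x +95, z 46 mm of the jig, level with the underside of the shut lid. Two spring plungers in the top of the pin block (at the jig's y +50 and -50 mm, 12 mm high) push the lid open over its last 0.06 rad: pressed shut and let go it rises to about 0.06 rad. At the pin hole, pressing it shut takes about 13 N and keeping it shut about 7 N.
- lip (a point): Middle of the lower edge of a wooden lip across the lid's underside, 107 to 115 mm from the hinge axis, 14 mm deep, 124 mm wide. It comes down just in front of blanks that are home and jams on a blank left more than about 7 mm out.
- lid_hole (a point): Centre of the 13 mm through hole in the lid, on the lid's outer face (the upper one when shut), 195 mm from the hinge axis, on the lid's middle line. With the lid nearly shut it lies over the base's hole.
- jig_hole (a point): Centre of the mouth of the 13 mm vertical hole in the base's pin block: own x -100, y 0, z 45 mm of the jig; it goes right through to the bench.
- blank0: Loose wooden blank, 80 x 36 x 22 mm (own x, y, z), about 45 g, origin at the centre of its underside, lying flat in the lane at the jig's own y +44 mm with its length along the lane. It starts 10 to 28 mm short of the fence; home, its origin is at the jig's own x +35 mm and its near end at -5 mm.
- blank1: Loose wooden blank, 80 x 36 x 22 mm (own x, y, z), about 45 g, origin at the centre of its underside, lying flat in the lane at the jig's own y +0 mm with its length along the lane. It starts 10 to 28 mm short of the fence; home, its origin is at the jig's own x +35 mm and its near end at -5 mm.
- blank2: Loose wooden blank, 80 x 36 x 22 mm (own x, y, z), about 45 g, origin at the centre of its underside, lying flat in the lane at the jig's own y -44 mm with its length along the lane. It starts 10 to 28 mm short of the fence; home, its origin is at the jig's own x +35 mm and its near end at -5 mm.
- pin: Steel pin standing in the holder, about 0.09 kg, origin at the centre of its lower tip, z up along it. From the tip: shank 10 mm in diameter to 44 mm (tip tapered over 6 mm); collar 28 mm in diameter, 44 to 50 mm; square grip 18 x 18 mm (sides along own x and y), 50 to 84 mm. In the holder the collar rests on the block. With the collar down on the shut lid the tip is 14 mm above the bench.
- holder: Fixed wooden block 70 x 70 x 50 mm, origin at the centre of its underside, with a vertical 13 mm hole through its middle in which the pin stands at the start; to the left or the right of the jig.
- glue: Bystander: glue bottle, 56 mm in diameter, 140 mm tall, origin at its underside; beyond the jig.
- hammer: Bystander: hammer about 300 mm long lying crosswise on the bench beyond the jig.
- tray: Bystander: black open tray 130 x 170 x 30 mm with dowels, origin at its underside; on the other side of the jig from the holder.
Things that resemble listed ones, but are neither listed nor needed, are in the scene too. What is shaped like the blank1 but pink is not meant.

How it is judged:
On the way, in this order (a step that is already met when the one before it is completed fails the run):
1. all three blanks are home against the fence while the lid is still open (x of each of blank0, blank1, blank2 in the frame of jig above 0.0305 m and z of each of blank0, blank1, blank2 in the frame of jig below 0.022 m and value of joint lid above 0.6 rad), for 0.1 s.
2. the lid is folded down onto its spring plungers (value of joint lid below 0.1 rad), for 0.1 s.
3. the pin is through the lid and in the base's hole (z of pin in the frame of jig below 0.03 m and horizontal distance between pin and jig_hole below 0.005 m and angle between pin's own z axis and vertical below 0.12 rad), for 0.1 s.
At the end, for the whole second after the job is handed in: Blanks within 4.5 mm of the fence, flat in their lanes; lid within 0.018 rad of shut; pin upright (0.12 rad), within 5 mm of the hole's centre, tip within 5 mm of its lowest place; pin pressing on the jig with over 3 N, fingers still on the pin with over 2 N (x of each of blank0, blank1, blank2 in the frame of jig above 0.0305 m and z of each of blank0, blank1, blank2 in the frame of jig below 0.022 m and value of joint lid below 0.018 rad and z of pin in the frame of jig below 0.019 m and horizontal distance between pin and jig_hole below 0.005 m and angle between pin's own z axis and vertical below 0.12 rad and contact force between pin and jig above 3 N and contact force between the fingers and pin above 2 N); the arm keeps its last pose, push and grip.
It fails at once if the glue is moved by more than 30 mm (distance of glue from where it was at the start of the episode above 0.03 m).
It fails at once if the hammer is moved by more than 30 mm (distance of hammer from where it was at the start of the episode above 0.03 m).
It fails at once if the tray is moved by more than 30 mm (distance of tray from where it was at the start of the episode above 0.03 m).
It also fails if it takes over 72 s, if anything falls off the work surface, if the arm or the gripper's body presses on something with over 40 N, if the wrist force passes 120 N, or if a joint passes its speed limit or range.

## Working session

There is one attempt and no reset: what is moved stays moved. The work goes in short steps, Python scripts to look and compute and a tool call to move; the robot and the scene stay as the last step left them, time stands still between calls to the robot, and variables do not carry over. Pictures are saved under pics/ and viewed, at most 10 in all, crops included, and the job is handed in when it is done.

Besides the shell and the picture viewer there is one more tool, called after ">>>" as a command line: name --pt "numbers of a row" for each row, then --argument value for the rest. send_rows: Moves the arm, as the interface text tells. Its arguments: {"type":"object","properties":{"series":{"type":"array","items":{"type":"array","items":{"type":"number"}}},"grip_force":{"type":"number"}},"required":["series"]}

```bash
mkdir -p pics; cat > h.py <<'E'
import numpy as np, cv2
from cell import monitor, viewer, order, search_frame, outline_of, tip_of
def ray(c,px):
    k=viewer.get_calibration(c); R=np.array(k["R"]);t=np.array(k["t"])
    d=R.T@np.array([(px[0]-k["cx"])/k["fx"],(px[1]-k["cy"])/k["fy"],1.]); return -R.T@t,d
def at_z(c,px,z):
    o,d=ray(c,px); return o+d*(z-o[2])/d[2]
def cloud(c,dep):
    k=viewer.get_calibration(c); v,u=np.mgrid[:480,:640]
    p=np.stack([(u-k["cx"])/k["fx"]*dep,(v-k["cy"])/k["fy"]*dep,dep],-1)
    return (p-np.array(k["t"]))@np.array(k["R"])
def proj(c,X):
    k=viewer.get_calibration(c); p=np.array(k["R"])@np.array(X)+np.array(k["t"])
    return [k["fx"]*p[0]/p[2]+k["cx"],k["fy"]*p[1]/p[2]+k["cy"]]
E
python3 - <<'E'
from h import *
np.set_printoptions(precision=4,suppress=True)
s=monitor.state(); print(s)
for c in("top","side"):
    im,d=viewer.get_image(c); cv2.imwrite(f"pics/{c}0.png",im); np.save(f"{c}0.npy",d); P=cloud(c,d)
    print(c,"cam",ray(c,(320,240)))
    for n in["jig","lane_end","hinge","lid","lip","lid_hole","jig_hole","blank0","blank1","blank2","pin","holder","glue","hammer","tray"]:
        r=tip_of(c,n)
        print(n,[(np.round(q["at"]),round(q["p"],2),P[int(q["at"][1]),int(q["at"][0])]) for q in r[:4] if 0<=q["at"][1]<480 and 0<=q["at"][0]<640])
E
```

```text
{'time_s': 0.0, 'joint_positions': array([-1.3375,  0.5285,  1.4339, -0.    ,  1.1814, -0.1785]), 'qd': array([ 0.0021,  0.    , -0.0022,  0.0016,  0.0006, -0.001 ]), 'tau': array([  0.0002, -44.2346, -17.8023,  -0.0003,   0.0086,  -0.    ]), 'position': array([ 0.25  , -0.572 ,  0.2303]), 'ee_rot': array([-3.0731, -0.6417,  0.0001]), 'ft_force': array([-0.2125,  0.5709, -0.446 ]), 'wrist_torque': array([0.0412, 0.0058, 0.0211]), 'finger_force': 0.0, 'grip_width': 0.08535482762459391}
top cam (array([ 0.4645, -0.0232,  0.9085]), array([ 0.1995,  0.0386, -0.9792]))
jig [(array([326., 279.]), 0.9, array([0.5687, 0.002 , 0.0416])), (array([176., 297.]), 0.65, array([0.5406, 0.2882, 0.0058])), (array([324., 268.]), 0.6, array([0.5912, 0.0056, 0.0384]))]
lane_end [(array([326., 239.]), 0.57, array([0.6462, 0.    , 0.0347]))]
hinge [(array([330., 224.]), 0.93, array([ 0.6442, -0.0097,  0.1553])), (array([229., 178.]), 0.35, array([0.7558, 0.1779, 0.0692]))]Traceback (most recent call last):
  File "<stdin>", line 8, in <module>
ValueError: it knows: blank, glue, hammer, hinge, holder, jig, jig_hole, lane_end, lid_hole, lip, pin, tray
```

```bash
python3 - <<'E'
from h import *
np.set_printoptions(precision=4,suppress=True)
for c in("top","side"):
    im,d=viewer.get_image(c); cv2.imwrite(f"pics/{c}0.png",im); np.save(f"{c}0.npy",d); P=cloud(c,d)
    for n in["jig","lane_end","hinge","lip","lid_hole","jig_hole","blank","pin","holder","glue","tray"]:
        r=tip_of(c,n)
        print(c,n,[(np.round(q["at"],1),round(q["p"],2),P[int(q["at"][1]),int(q["at"][0])]) for q in r[:6] if 0<=q["at"][1]<480 and 0<=q["at"][0]<640])
E
```

```text
top jig [(array([326.2, 280.3]), 0.73, array([0.567 , 0.0002, 0.0405])), (array([482.6, 303.4]), 0.6, array([ 0.5233, -0.2758,  0.0487]))]
top lane_end [(array([324.6, 242.1]), 0.81, array([0.6419, 0.0043, 0.0183])), (array([173.6, 295.3]), 0.54, array([0.5436, 0.289 , 0.015 ]))]
top hinge [(array([326.3, 221.8]), 0.8, array([ 0.6486, -0.0033,  0.1578]))]
top lip [(array([326.2, 196.6]), 0.71, array([ 0.6595, -0.0062,  0.2607])), (array([323.8, 226.2]), 0.6, array([0.6656, 0.0051, 0.05  ]))]
top lid_hole [(array([322.2, 195.4]), 0.89, array([ 0.6612, -0.0006,  0.2601]))]
top jig_hole [(array([322.8, 334.6]), 0.59, array([0.4706, 0.0091, 0.0006]))]
top blank [(array([413.1, 262.6]), 0.86, array([ 0.6015, -0.1612,  0.0233])), (array([350.7, 272.5]), 0.74, array([ 0.5812, -0.0436,  0.0411])), (array([325.3, 266.9]), 0.7, array([0.5927, 0.0019, 0.0408])), (array([301.6, 272.1]), 0.67, array([0.5825, 0.0462, 0.0368])), (array([424.9, 364.1]), 0.61, array([ 0.4172, -0.174 ,  0.0219])), (array([325.1, 241.4]), 0.29, array([0.6447, 0.0025, 0.014 ]))]
top pin [(array([485.5, 301.4]), 0.51, ar
[... 953 characters left out ...]
3, 239.9]), 0.68, array([0.4726, 0.0164, 0.0457]))]
side blank [(array([323.2, 248.9]), 0.96, array([ 0.5941, -0.0216,  0.0404])), (array([321.6, 263.6]), 0.94, array([ 0.5858, -0.0559,  0.0348])), (array([343. , 317.9]), 0.8, array([ 0.6056, -0.1789,  0.0229])), (array([315.1, 233.5]), 0.64, array([0.585 , 0.0246, 0.0403])), (array([230.2, 339.6]), 0.6, array([ 0.422 , -0.2003,  0.0244]))]
side pin [(array([299.4, 386. ]), 0.75, array([ 0.52  , -0.3202,  0.0509]))]
side holder [(array([301.8, 388.3]), 0.75, array([ 0.5224, -0.324 ,  0.0512]))]
side glue [(array([386.9, 189.9]), 0.78, array([0.7598, 0.1741, 0.0245]))]
side tray [(array([283.2, 179.3]), 0.92, array([0.5409, 0.2763, 0.0065]))]
```

View pics/top0.png

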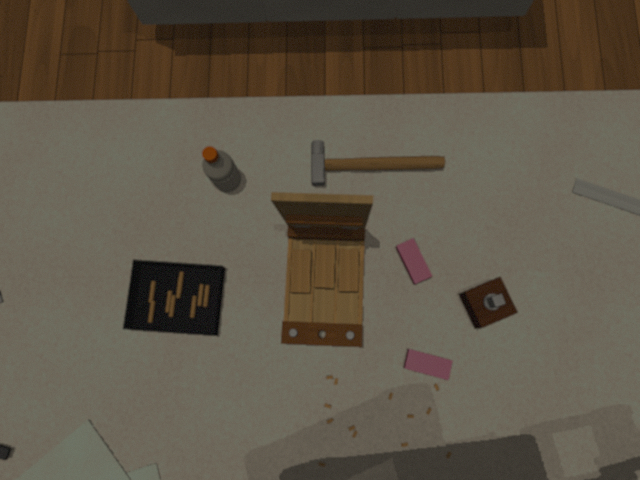

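View pics/side0.png

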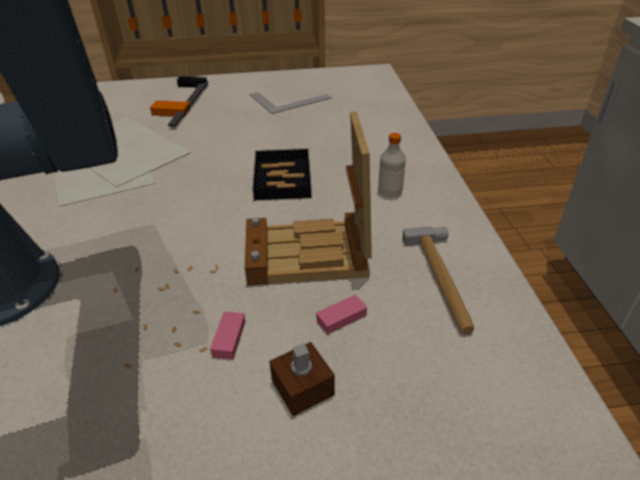

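```bash
python3 - <<'E'
from h import *
np.set_printoptions(precision=4,suppress=True)
im=cv2.imread("pics/top0.png")
def enh(x): return np.clip((x/255.)**0.6*330,0,255).astype(np.uint8)
a=cv2.resize(enh(im[185:355,270:380]),None,fx=3.4,fy=3.4,interpolation=cv2.INTER_CUBIC)
b=cv2.resize(enh(im[265:340,445:530]),None,fx=4.5,fy=4.5,interpolation=cv2.INTER_CUBIC)
o=np.zeros((600,800,3),np.uint8); o[:a.shape[0],:a.shape[1]]=a; o[:b.shape[0],400:400+b.shape[1]]=b
cv2.imwrite("pics/crop.png",o)
print(im[334,310],im[334,284:290],im[300,300],im[470,100],im[310,480],im[300,492])
d=np.load("top0.npy");P=cloud("top",d); print("depth holes",(d==0).mean())
# pin block colour mask
hsv=cv2.cvtColor(im,cv2.COLOR_BGR2HSV)
def rectfit(box,z,f):
    x0,y0,x1,y1=box; m=np.zeros((480,640),np.uint8); m[y0:y1,x0:x1]=f(hsv[y0:y1,x0:x1].astype(int),P[y0:y1,x0:x1])*255
    c=max(cv2.findContours(m,cv2.RETR_EXTERNAL,cv2.CHAIN_APPROX_NONE)[0],key=cv2.contourArea)[:,0].astype(float)
    W=np.array([at_z("top",p,z)[:2] for p in c]); r=cv2.minAreaRect((W*1000).astype(np.float32)); return r,cv2.boxPoints(r)
print("pinblock",rectfit((275,315,370,352),.045,lambda h,p:(h[...,1]>140)&(h[...,2]<150)&(p[...,2]>.03)))
print("holder",rectfit((450,270,525,335),.05,lambda h,p:(p[...,2]>.04)))
k=viewer.get_calibration("top");print(k["fx"])
E
```

```text
[26 51 74] [[19 44 70]
 [25 45 70]
 [22 43 70]
 [26 42 69]
 [35 51 72]
 [60 70 79]] [ 52  83 105] [ 98 113 109] [21 30 47] [50 52 54]
depth holes 0.004114583333333333
pinblock (((472.0044860839844, 8.360679626464844), (140.1979217529297, 38.732234954833984), 87.52912902832031), array([[449.6343, -60.8382],
       [488.3305, -62.508 ],
       [494.3747,  77.5596],
       [455.6784,  79.2294]], dtype=float32))
holder (((525.476318359375, -290.0595397949219), (69.9056625366211, 72.69813537597656), 22.389080047607422), array([[ 479.3131, -269.7638],
       [ 507.0034, -336.9819],
       [ 571.6395, -310.3553],
       [ 543.9492, -243.1372]], dtype=float32))
479.21183428531737
```

View pics/crop.png

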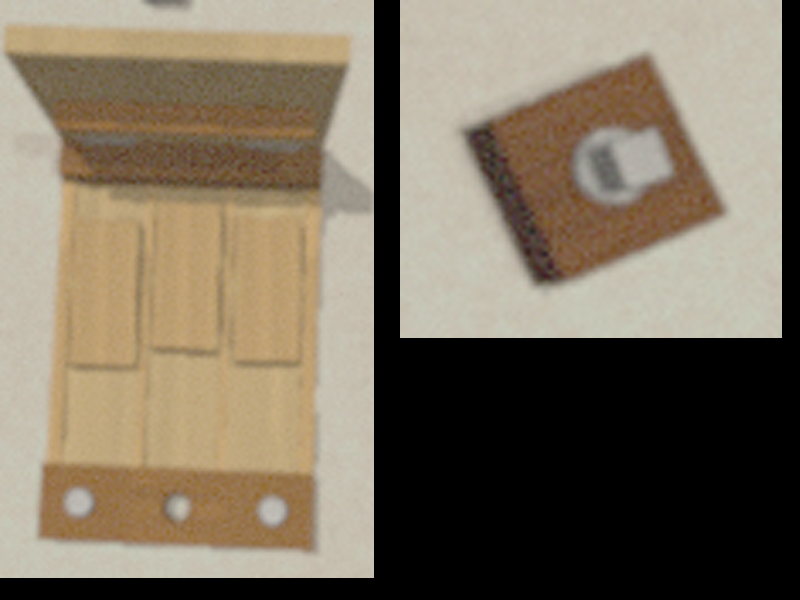

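```bash
python3 - <<'E'
from h import *
np.set_printoptions(precision=4,suppress=True)
im=cv2.imread("pics/top0.png")
for n,p,z in [("hole",(322.4,334.4),.045),("plL",(270+78/3.4,185+502/3.4),.057),("plR",(350,185+510/3.4),.057),
 ("collar",(445+205/4.5,265+168/4.5),.056),("collar2",(445+208/4.5,265+166/4.5),.056),("griptop",(445+246/4.5,265+156/4.5),.090)]:
    print(n,at_z("top",p,z))
J=at_z("top",(322.4,334.4),.045)[:2]; 
J=(J+np.array([.472,.00836]))/2
for c in("top","side"):
    P=cloud(c,np.load(f"{c}0.npy"))
    m=(P[...,2]>.1)&(P[...,2]<.24)&(abs(P[...,0]-.667)<.07)&(abs(P[...,1])<.06)
    Q=P[m]; print(c,m.sum(),[ (z,np.median(Q[abs(Q[:,2]-z)<.01,0])) for z in(.11,.14,.17,.2,.23)])
    if c=="side": m2=(P[...,2]>.065)&(abs(P[...,0]-.525)<.04)&(abs(P[...,1]+.285)<.05); Q=P[m2]; print("grip",len(Q),Q.min(0),Q.max(0),np.median(Q,0))
# side camera grip crop
im=cv2.imread("pics/side0.png")
for c in("side","top"):
  for n in("pin","holder","lid_hole","jig_hole"):
    r=outline_of(c,n) if n in("pin","holder") else []
    for q in r[:2]:
      v,u=np.nonzero(q["mask"]); print(c,n,q["p"],q["rect"],cv2.minAreaRect(np.stack([u,v],1).astype(np.float32)) if len(u) else 0)
b=cv2.resize(np.clip((im[335:415,262:342]/255.)**.6*330,0,255).astype(np.uint8),None,fx=6,fy=6,interpolation=cv2.INTER_CUBIC)
cv2.imwrite("pics/crop2.png",b)
E
```

```text
hole [0.4696 0.0068 0.045 ]
plL [0.4727 0.0581 0.057 ]
plR [ 0.4684 -0.0418  0.057 ]
collar [ 0.5239 -0.2885  0.056 ]
collar2 [ 0.5247 -0.2897  0.056 ]
griptop [ 0.5259 -0.2934  0.09  ]
top 1522 [(0.11, np.float64(nan)), (0.14, np.float64(0.643436780373901)), (0.17, np.float64(0.655903243753414)), (0.2, np.float64(0.6558944613706024)), (0.23, np.float64(0.6541447064684844))]
side 772 [(0.11, np.float64(0.6596662021818649)), (0.14, np.float64(0.6569166732116488)), (0.17, np.float64(0.6521333763742597)), (0.2, np.float64(0.6550739104308785)), (0.23, np.float64(0.6532911383738925))]
grip 324 [ 0.5146 -0.3022  0.0651] [ 0.5365 -0.2773  0.0942] [ 0.5254 -0.2955  0.0872]
side pin 0.85 [301.9, 361.4, 22.8, 33.9] ((300.5, 359.0), (32.0, 21.0), 90.0)
side holder 0.93 [302.5, 379.8, 65.8, 73.6] ((301.68035888671875, 376.90338134765625), (61.48322296142578, 58.9017448425293), 61.821407318115234)
side holder 0.24 [324.4, 241.4, 44.5, 16.8] ((321.3721008300781, 239.53639221191406), (16.249608993530273, 43.203330993652344), 88.15238952636719)
top pin 0.66 [493.9, 301.9, 21.3, 15.5] ((494.0, 301.5), (15.0, 20.0), 90.0)
top holder 0.82 [487.6, 303.5, 55.9, 53.6] ((488.072265625, 302.81634521484375), (40.63019561767578, 47.08955383300781), 66.50143432617188)
top holder 0.27 [323.9, 269.5, 104.3, 153.4] ((319.7591552734375, 269.0876159667969), (100.29869079589844, 152.14559936523438), 1.818302869796753)
  return _methods._mean(a, axis=axis, dtype=dtype,
  ret = ret.dtype.type(ret / rcount)
```

View pics/crop2.png

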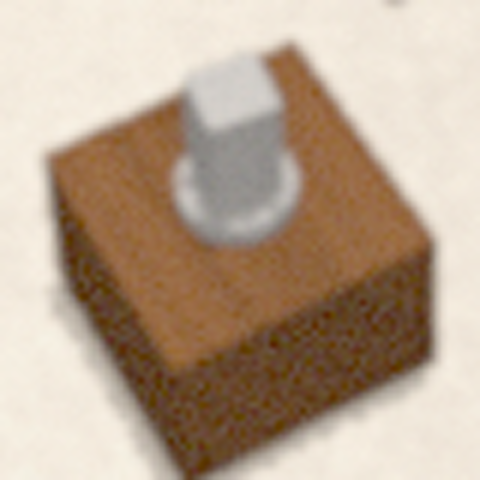

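>>> send_rows --pt "4 6 0 0 0 -5 1" --pt "4 6 0 0 0 -5 1" --pt "4 6 0 0 0 -5 1" --pt "4 6 0 0 0 -5 1" --pt "4 6 0 0 0 -6 1"

```text
time_s: 2.22
position: [0.4246, -0.3112, 0.2316]
ee_rot: [3.14, -0.072, 0.001]
ft_force: [0.9, -0.1, -0.9]
grip_width: 0.0853
finger_force: 0.0
```

>>> send_rows --pt "1.8 6.2 0 0 0 0 1" --pt "1.8 6.2 0 0 0 0 1" --pt "1.8 6.2 0 0 0 0 1" --pt "1.8 6.2 0 0 0 0 1" --pt "1.5 6.2 0 0 0 0 1"

```text
time_s: 2.85
position: [0.5087, -0.0101, 0.2317]
ee_rot: [3.141, -0.066, 0.002]
ft_force: [1.5, -0.4, -0.1]
grip_width: 0.0852
finger_force: 0.0
```

```bash
python3 - <<'E'
from h import *
c=[at_z("side",(262+a/6,335+b/6),.09) for a,b in[(185,90),(212,130),(282,98),(258,55)]]
for i in range(4):
    d=c[(i+1)%4]-c[i]; print(c[i],np.hypot(*d[:2]),np.degrees(np.arctan2(d[1],d[0]))%90)
print(np.mean(c,0)); print(monitor.state()["position"])
E
```

```text
[ 0.51614897 -0.28831664  0.09      ] 0.013182962206402816 22.467728493638432
[ 0.52118701 -0.30049895  0.09      ] 0.018077231802550615 21.915669585475
[ 0.53795788 -0.29375178  0.09      ] 0.01378255455766066 17.259322488386275
[ 0.53386864 -0.28058983  0.09      ] 0.019331067682398888 23.560028313189434
[ 0.52729062 -0.2907893   0.09      ]
[ 0.50874162 -0.01005219  0.23166839]
```

>>> send_rows --pt "0.7 1.6 -5 0 0 0 1" --pt "0 0 -5 0 0 0 1" --pt "0 0 -5 0 0 0 1" --pt "0 0 -4 0 0 0 1" --pt "0 0 -2.6 0 0 0 1"

```text
time_s: 3.48
position: [0.5145, 0.0043, 0.0134]
ee_rot: [-3.141, 0.066, 0.003]
ft_force: [1.0, 0.2, 0.2]
grip_width: 0.0852
finger_force: 0.0
```

>>> send_rows --pt "0 0 0 0 0 0 1" --pt "0.8 -0.03 0 0 0 0 1" --pt "0.8 -0.03 0 0 0 0 1" --pt "0.8 -0.03 0 0 0 0 1" --pt "0.6 -0.03 0 0 0 0 1"

```text
time_s: 4.1
position: [0.5456, 0.0029, 0.016]
ee_rot: [3.141, -0.066, 0.001]
ft_force: [-1.0, -0.4, 1.3]
grip_width: 0.0855
finger_force: 0.6
```

>>> send_rows --pt "0.3 0 0 0 0 0 1" --pt "0.3 0 0 0 0 0 1" --pt "0.2 0 0 0 0 0 1" --pt "0.1 0 0 0 0 0 1" --pt "0 0 0 0 0 0 1"

```text
time_s: 4.72
position: [0.5541, 0.0029, 0.0152]
ee_rot: [-3.141, 0.066, -0.0]
ft_force: [-1.1, -0.7, -0.2]
grip_width: 0.0851
finger_force: 0.3
```

```bash
python3 - <<'E'
from h import *
print(monitor.state()["ft_force"],monitor.state()["position"])
im,d=viewer.get_image("top"); im2,_=viewer.get_image("side")
e=lambda x: np.clip((x/255.)**.6*330,0,255).astype(np.uint8)
o=np.zeros((580,800,3),np.uint8)
a=cv2.resize(e(im[185:355,270:380]),None,fx=3.4,fy=3.4,interpolation=cv2.INTER_CUBIC)
b=cv2.resize(e(im2[200:300,240:370]),None,fx=3.2,fy=3.2,interpolation=cv2.INTER_CUBIC)
o[:a.shape[0],:a.shape[1]]=a;o[:b.shape[0],380:380+b.shape[1]]=b
cv2.imwrite("pics/p1.png",o)
E
```

```text
[-1.05145699 -0.67135627 -0.23873308] [0.55407314 0.00291629 0.0152336 ]
```

View pics/p1.png

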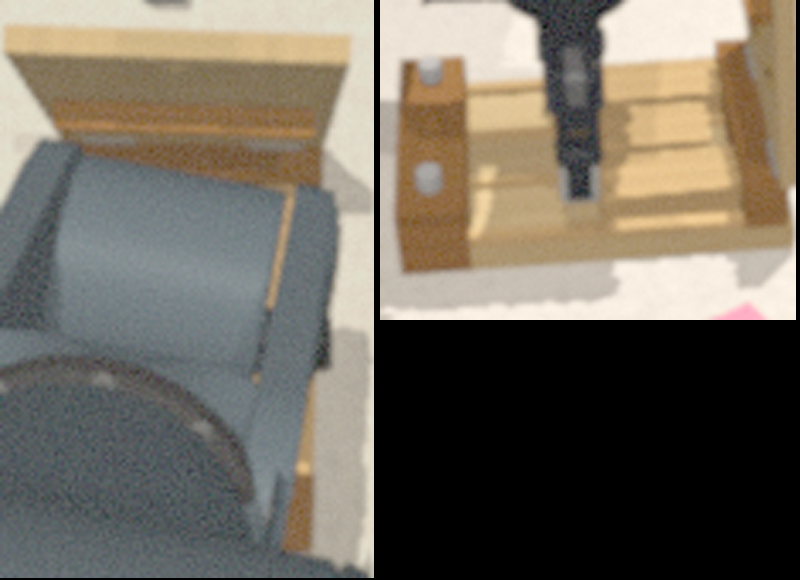

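>>> send_rows --pt "0.2 0 0 0 0 0 1" --pt "0 0 0 0 0 0 1" --pt "0.1 0 0 0 0 0 1" --pt "0.1 0 0 0 0 0 1" --pt "0 0 0 0 0 0 1"

```text
time_s: 5.45
position: [0.5543, 0.0032, 0.0152]
ee_rot: [-3.14, 0.067, 0.012]
ft_force: [-7.7, -2.3, 5.9]
grip_width: 0.0856
finger_force: 4.1
```

>>> send_rows --pt "0.2 0 0 0 0 0 1" --pt "0.2 0 0 0 0 0 1" --pt "0 0 0 0 0 0 1" --pt "0 0 0 0 0 0 1" --pt "0 0 0 0 0 0 1"

```text
time_s: 6.08
position: [0.5543, 0.0036, 0.015]
ee_rot: [-3.139, 0.068, 0.025]
ft_force: [-14.0, -2.6, 9.2]
grip_width: 0.0851
finger_force: 7.1
```

```bash
python3 - <<'E'
from h import *
s=monitor.state(); print({k:np.round(s[k],3) for k in("ft_force","wrist_torque","position")})
E
```

```text
{'ft_force': array([-13.977,  -2.649,   9.156]), 'wrist_torque': array([-0.919,  2.072, -0.633]), 'position': array([0.554, 0.004, 0.015])}
```

>>> send_rows --pt "-0.6 0 0 0 0 -1 1" --pt "0 0 0 0 0 -1 1" --pt "0 0 0 0 0 0 1" --pt "0.3 0 0 0 0 0 1" --pt "0 0 0 0 0 0 1"

```text
time_s: 6.7
position: [0.5533, 0.0036, 0.0149]
ee_rot: [-3.139, 0.115, 0.019]
ft_force: [-12.1, -1.3, 8.4]
grip_width: 0.0858
finger_force: 6.0
```

```bash
python3 - <<'E'
from h import *
s=monitor.state(); print({k:np.round(s[k],3) for k in("ft_force","wrist_torque","position","ee_rot")})
E
```

```text
{'ft_force': array([-12.072,  -1.256,   8.408]), 'wrist_torque': array([0.088, 1.708, 0.556]), 'position': array([0.553, 0.004, 0.015]), 'ee_rot': array([-3.139,  0.115,  0.019])}
```

>>> send_rows --pt "-1.5 0.05 0 0 0 1.6 1" --pt "-1.9 0.05 0.7 0 0 0 1" --pt "0 0.05 0.7 0 0 0 0" --pt "0 0 0 0 0 0 0" --pt "0 0 0 0 0 0 0"

```text
time_s: 7.32
position: [0.5267, 0.0042, 0.0295]
ee_rot: [3.14, -0.077, 0.004]
ft_force: [-0.4, 0.2, 0.6]
grip_width: 0.0326
finger_force: 0.0
```

>>> send_rows --pt "0 0 0 0 0 0 0" --pt "0 0 0 0 0 0 0" --pt "0.8 -0.03 0 0 0 0 0" --pt "0.8 -0.03 0 0 0 0 0" --pt "0.8 -0.03 0 0 0 0 0"

```text
time_s: 7.95
position: [0.5497, 0.0034, 0.0293]
ee_rot: [3.141, -0.077, 0.0]
ft_force: [-0.4, -0.6, 0.3]
grip_width: -0.0
finger_force: 0.2
```

>>> send_rows --pt "0.2 0 0 0 0 0 0" --pt "0.2 0 0 0 0 0 0" --pt "0.2 0 0 0 0 0 0" --pt "0.2 0 0 0 0 0 0" --pt "0 0 0 0 0 0 0"

```text
time_s: 8.57
position: [0.5547, 0.0037, 0.0291]
ee_rot: [-3.14, 0.076, 0.008]
ft_force: [-5.4, -0.9, 2.8]
grip_width: 0.0
finger_force: 2.5
```

```bash
python3 - <<'E'
from h import *
s=monitor.state(); print({k:np.round(s[k],3) for k in("ft_force","wrist_torque","position","ee_rot")})
E
```

```text
{'ft_force': array([-5.394, -0.906,  2.843]), 'wrist_torque': array([-0.209,  0.847,  0.008]), 'position': array([0.555, 0.004, 0.029]), 'ee_rot': array([-3.14 ,  0.076,  0.008])}
```

>>> send_rows --pt "-2 0 1 0 0 0 0" --pt "0 0 6.2 0 0 0 0" --pt "0 0 6.2 0 0 0 0" --pt "0 0 6.2 0 0 0 0" --pt "0 0 6.2 0 0 0 0"

```text
time_s: 9.2
position: [0.5376, 0.0036, 0.2898]
ee_rot: [3.141, -0.077, 0.005]
ft_force: [1.1, -0.3, -0.9]
grip_width: 0.0001
finger_force: 0.0
```

>>> send_rows --pt "0 0 3.7 0 0 0 0" --pt "6 -0.3 0 0 0 0 0" --pt "6 -0.3 0 0 0 0 0" --pt "6 -0.3 0 0 0 0 0" --pt "0 0 0 0 0 0 0"

```text
time_s: 9.82
position: [0.7207, -0.006, 0.3211]
ee_rot: [-3.14, 0.077, -0.001]
ft_force: [-0.6, -0.3, -0.2]
grip_width: -0.0
finger_force: 0.0
```

```bash
python3 - <<'E'
from h import *
s=monitor.state(); print({k:np.round(s[k],3) for k in("ft_force","wrist_torque","position","ee_rot")})
import numpy as np
H=np.array([.6654,.046]); r=.17
for th in [1.51,1.4,1.25,1.1,.95,.8,.65,.5,.4,.3,.2,.15,.1,.06,.03]:
    C=H+r*np.array([-np.cos(th),np.sin(th)])+.012*np.array([np.sin(th),np.cos(th)]); print(th,np.round(C+[.011,0],3))
im,d=viewer.get_image("side"); im2,_=viewer.get_image("top")
e=lambda x: np.clip((x/255.)**.6*330,0,255).astype(np.uint8)
o=np.zeros((580,800,3),np.uint8)
a=cv2.resize(e(im[60:300,230:430]),None,fx=2.4,fy=2.4,interpolation=cv2.INTER_CUBIC)
b=cv2.resize(e(im2[185:355,270:380]),None,fx=2.8,fy=2.8,interpolation=cv2.INTER_CUBIC)
o[:a.shape[0],:a.shape[1]]=a;o[:b.shape[0],482:482+b.shape[1]]=b
cv2.imwrite("pics/p2.png",o)
E
```

```text
{'ft_force': array([-0.647, -0.324, -0.236]), 'wrist_torque': array([-0.051,  0.029,  0.012]), 'position': array([ 0.721, -0.006,  0.321]), 'ee_rot': array([-3.14e+00,  7.70e-02, -1.00e-03])}
1.51 [0.678 0.216]
1.4 [0.659 0.216]
1.25 [0.634 0.211]
1.1 [0.61  0.203]
0.95 [0.587 0.191]
0.8 [0.567 0.176]
0.65 [0.548 0.158]
0.5 [0.533 0.138]
0.4 [0.524 0.123]
0.3 [0.518 0.108]
0.2 [0.512 0.092]
0.15 [0.51  0.083]
0.1 [0.508 0.075]
0.06 [0.507 0.068]
0.03 [0.507 0.063]
```

View pics/p2.png

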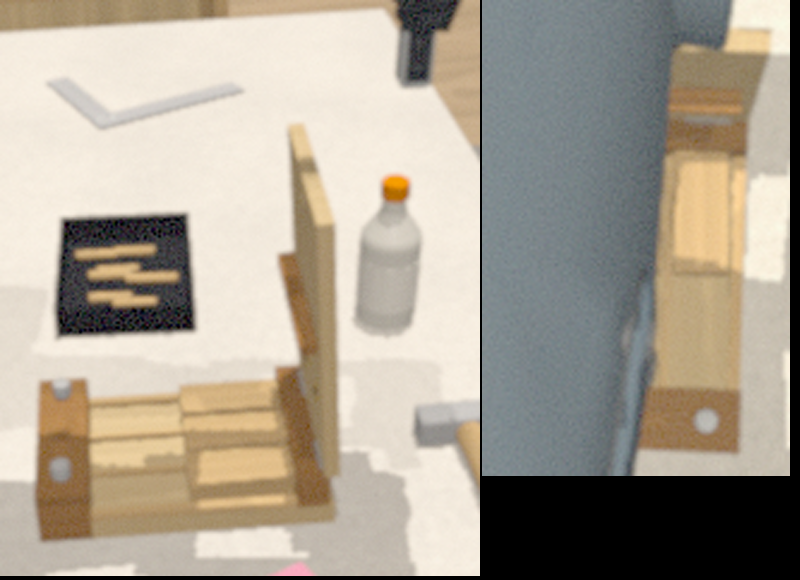

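>>> send_rows --pt "0 0 -5.5 0 0 0 0" --pt "0 0 -5 0 0 0 0" --pt "-2 0.1 0 0 0 0 0" --pt "-2 0.1 0 0 0 0 0" --pt "-2 0.1 0 0 0 0 0"

```text
time_s: 10.55
position: [0.6559, -0.0022, 0.2206]
ee_rot: [3.141, -0.077, 0.005]
ft_force: [2.0, -0.6, -1.2]
grip_width: 0.0
finger_force: 0.9
```

>>> send_rows --pt "-2.6 0.1 -0.5 0 0 0 0" --pt "-2.4 0.1 -0.8 0 0 0 0" --pt "-2.3 0.1 -1.2 0 0 0 0" --pt "-2 0.1 -1.5 0 0 0 0" --pt "-1.9 0.1 -1.8 0 0 0 0"

```text
time_s: 11.18
position: [0.544, 0.0027, 0.1631]
ee_rot: [3.14, -0.077, 0.007]
ft_force: [0.8, 0.3, 0.8]
grip_width: 0.0002
finger_force: 0.5
```

>>> send_rows --pt "-1.1 0.05 -2.2 0 0 0 0" --pt "-0.9 0.05 -1.7 0 0 0 0" --pt "-0.6 0 -1.6 0 0 0 0" --pt "-0.6 0 -1.5 0 0 0 0" --pt "-0.3 0 -1.3 0 0 0 0"

```text
time_s: 11.8
position: [0.5089, 0.0038, 0.0793]
ee_rot: [3.141, -0.077, 0.002]
ft_force: [-1.2, 0.3, 0.6]
grip_width: -0.0002
finger_force: 0.3
```

>>> send_rows --pt "-0.1 0 -0.6 0 0 0 0" --pt "0 0 -0.5 0 0 0 0" --pt "0 0 -0.3 0 0 0 0" --pt "0 0 0 0 0 0 0" --pt "0 0 0 0 0 0 0"

```text
time_s: 12.42
position: [0.5087, 0.0036, 0.0648]
ee_rot: [3.141, -0.077, -0.001]
ft_force: [-2.7, 0.1, 6.1]
grip_width: 0.0002
finger_force: 2.7
```

>>> send_rows --pt "0 0 4 0 0 0 0" --pt "0 -1 6 0 0 5 1" --pt "0.3 -6 2 0 0 6 1" --pt "0.4 -6 0 0 0 6 1" --pt "0.5 -6 0 0 0 7.6 1"

```text
time_s: 13.05
position: [0.5216, -0.1876, 0.1849]
ee_rot: [3.082, 0.601, 0.004]
ft_force: [1.8, 0.3, 0.0]
grip_width: 0.0725
finger_force: 0.0
```

>>> send_rows --pt "0.3 -6 0 0 0 0 1" --pt "0.2 -4.5 0 0 0 0 1" --pt "0 0 -3 0 0 0 1" --pt "0 0 0 0 0 0 1" --pt "0 0 0 0 0 0 1"

```text
time_s: 13.68
position: [0.5262, -0.2903, 0.1544]
ee_rot: [3.085, 0.595, 0.0]
ft_force: [-1.1, 0.3, -0.3]
grip_width: 0.0852
finger_force: 0.0
```

```bash
python3 - <<'E'
from h import *
s=monitor.state(); print({k:np.round(s[k],4) for k in("time_s","ft_force","position","ee_rot","joint_positions")})
from scipy.spatial.transform import Rotation as R
M=R.from_rotvec(s["ee_rot"]).as_matrix(); print("yaw",np.degrees(np.arctan2(M[1,0],M[0,0])))
im,d=viewer.get_image("side"); im2,d2=viewer.get_image("top")
e=lambda x: np.clip((x/255.)**.6*330,0,255).astype(np.uint8)
o=np.zeros((560,800,3),np.uint8)
a=cv2.resize(e(im[280:420,240:370]),None,fx=4,fy=4,interpolation=cv2.INTER_CUBIC)
b=cv2.resize(e(im[190:300,235:385]),None,fx=1.8,fy=1.8,interpolation=cv2.INTER_CUBIC)
c=cv2.resize(e(im2[220:360,270:380]),None,fx=2.4,fy=2.4,interpolation=cv2.INTER_CUBIC)
o[:a.shape[0],:a.shape[1]]=a;o[:b.shape[0],525:525+b.shape[1]]=b;o[205:205+c.shape[0],525:525+c.shape[1]]=c
cv2.imwrite("pics/p3.png",o)
for c,dd in(("side",d),("top",d2)):
    P=cloud(c,dd)
    m=(abs(P[...,0]-.53)<.1)&(abs(P[...,1])<.05)&(P[...,2]>.05)&(P[...,2]<.1)
    Q=P[m]; print(c,len(Q),[(round(x,2),np.median(Q[abs(Q[:,0]-x)<.01,2])) for x in(.46,.5,.54,.58,.62)])
    for n in("lid_hole","jig_hole"): print(c,n,[(q["at"],q["p"],at_z(c,q["at"],.070)) for q in tip_of(c,n)[:2]])
E
```

```text
{'time_s': np.float64(13.675), 'ft_force': array([-1.1409,  0.2809, -0.348 ]), 'position': array([ 0.5262, -0.2903,  0.1544]), 'ee_rot': array([3.0846e+00, 5.9490e-01, 4.0000e-04]), 'joint_positions': array([-6.9000e-01,  5.9010e-01,  1.5664e+00,  1.0000e-04,  9.8470e-01,
        4.9970e-01])}
yaw 21.830560173551913
side 1051 [(0.46, np.float64(0.07270738601365441)), (0.5, np.float64(nan)), (0.54, np.float64(nan)), (0.58, np.float64(nan)), (0.62, np.float64(0.06265818037137519))]
side lid_hole [([253.5, 228.6], 0.67, array([0.47020704, 0.01742019, 0.07      ]))]
side jig_hole [([253.9, 239.2], 0.86, array([ 0.46990868, -0.01369936,  0.07      ])), ([302.9, 388.7], 0.21, array([ 0.5240931 , -0.33841271,  0.07      ]))]
top 5676 [(0.46, np.float64(0.07035276731231145)), (0.5, np.float64(0.06792976438261816)), (0.54, np.float64(0.06535675388763007)), (0.58, np.float64(0.0628641725825427)), (0.62, np.float64(0.06050369392080835))]
top lid_hole [([320.0, 332.4], 0.72, array([0.47287253, 0.01007402, 0.07      ]))]
top jig_hole [([321.8, 332.9], 0.94, array([0.4720152 , 0.00697208, 0.07      ])), ([324.5, 286.5], 0.22, array([0.55206131, 0.00205899, 0.07      ]))]
  return _methods._mean(a, axis=axis, dtype=dtype,
  ret = ret.dtype.type(ret / rcount)
```

View pics/p3.png

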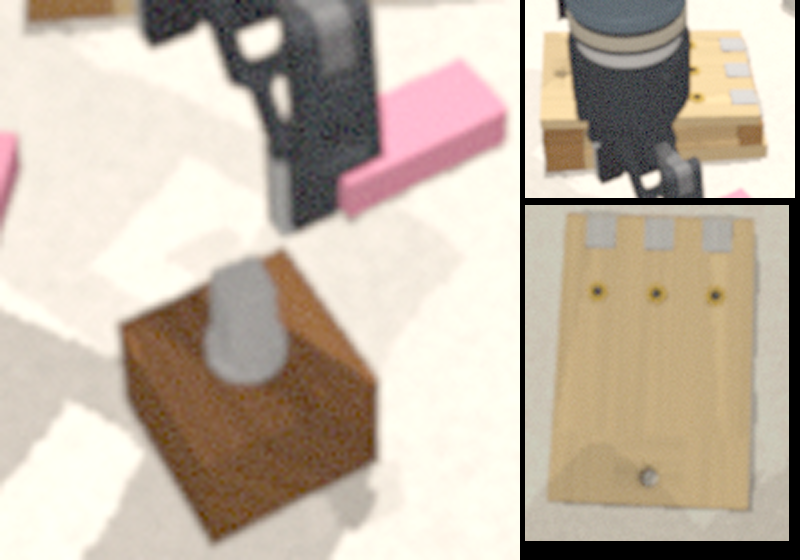

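>>> send_rows --pt "0 0 -5 0 0 0 1" --pt "0 0 -3 0 0 0 1" --pt "0 0 -1.4 0 0 0 1" --pt "0 0 0 0 0 0 0.25" --pt "0 0 0 0 0 0 0" --grip_force 60

```text
time_s: 14.6
position: [0.5268, -0.2914, 0.0613]
ee_rot: [3.083, 0.594, 0.003]
ft_force: [0.0, 0.5, 0.9]
grip_width: 0.0515
finger_force: 0.0
```

>>> send_rows --pt "0 0 0 0 0 0 0" --pt "0 0 0 0 0 0 0" --pt "0 0 0 0 0 0 0" --pt "0 0 0 0 0 0 0" --pt "0 0 0 0 0 0 0"

```text
time_s: 15.22
position: [0.5265, -0.2912, 0.0613]
ee_rot: [3.083, 0.594, 0.002]
ft_force: [-0.5, 0.0, 6.0]
grip_width: 0.0167
finger_force: 59.2
```

>>> send_rows --pt "0 0 2 0 0 0 0" --pt "0 0 4 0 0 0 0" --pt "0 0 4 0 0 0 0" --pt "0 0 0 0 0 0 0" --pt "0 0 0 0 0 0 0"

```text
time_s: 15.85
position: [0.5252, -0.2901, 0.1593]
ee_rot: [-3.084, -0.594, 0.002]
ft_force: [0.3, -0.7, -1.1]
grip_width: 0.0168
finger_force: 59.3
```

>>> send_rows --pt "-1 6 0 0 0 0 0" --pt "-1 6 0 0 0 0 0" --pt "-1 6 0 0 0 0 0" --pt "-1.2 6 0 0 0 0 0" --pt "-1.2 3 0 0 0 0 0"

```text
time_s: 16.48
position: [0.4691, -0.0175, 0.1584]
ee_rot: [-3.081, -0.597, 0.007]
ft_force: [0.3, -0.4, -1.1]
grip_width: 0.0169
finger_force: 59.3
```

```bash
python3 - <<'E'
from h import *
s=monitor.state(); print({k:np.round(s[k],4) for k in("time_s","ft_force","position","ee_rot","grip_width")})
im,d=viewer.get_image("side"); cv2.imwrite("pics/side4.png",im)
p=s["position"]; tip=p-[0,0,.0553]; u,v=proj("side",tip); print("tip px expected",u,v,"hole lid px",proj("side",[.4706,.0078,.070]))
print([(q["at"],q["p"]) for q in tip_of("side","pin")[:2]],[(q["at"],q["p"]) for q in tip_of("side","lid_hole")[:2]])
x0,y0=int(u)-60,int(v)-85
print(x0,y0)
e=lambda x: np.clip((x/255.)**.6*330,0,255).astype(np.uint8)
cv2.imwrite("pics/p4.png",cv2.resize(e(im[max(y0,0):y0+130,x0:x0+150]),None,fx=4.6,fy=4.6,interpolation=cv2.INTER_CUBIC))
for px in((321.25,333.75),): print(at_z("top",px,.070))
E
```

```text
{'time_s': np.float64(16.475), 'ft_force': array([ 0.3202, -0.3942, -1.0576]), 'position': array([ 0.4691, -0.0175,  0.1584]), 'ee_rot': array([-3.0815, -0.5971,  0.0074]), 'grip_width': np.float64(0.0169)}
tip px expected 251.7365348859998 226.04153298286292 hole lid px [np.float64(253.88717482152165), np.float64(231.7956692002467)]
[([299.9, 389.9], 0.7), ([250.2, 228.9], 0.69)] [([255.0, 229.9], 0.94)]
191 141
[0.47057791 0.00792303 0.07      ]
```

View pics/p4.png

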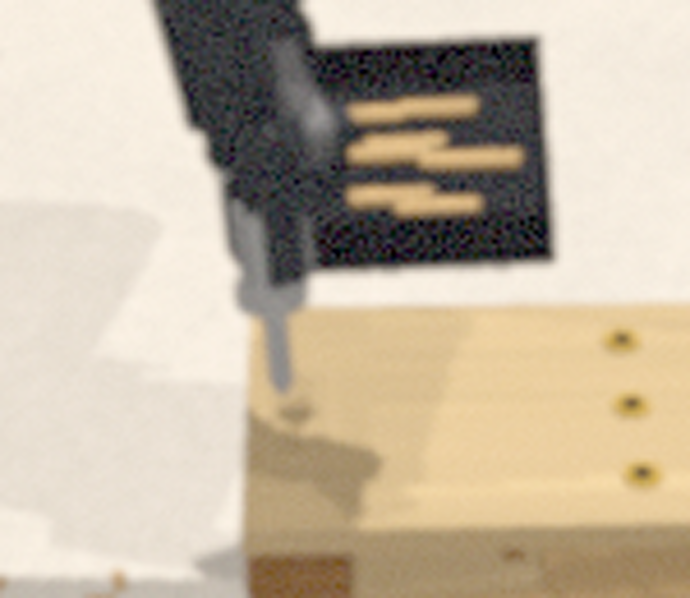

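>>> send_rows --pt "0.2 2.5 0 0 0 0 0" --pt "0 0 -1 0 0 0 0" --pt "0 0 -1.4 0 0 0 0" --pt "0 0 0 0 0 0 0" --pt "0 0 0 0 0 0 0"

```text
time_s: 17.25
position: [0.4739, 0.0036, 0.1356]
ee_rot: [-3.085, -0.592, 0.001]
ft_force: [0.5, 0.1, -0.7]
grip_width: 0.0172
finger_force: 59.3
```

```bash
python3 - <<'E'
from h import *
s=monitor.state(); print({k:np.round(s[k],4) for k in("time_s","ft_force","position","grip_width")})
im,d=viewer.get_image("side"); im2,_=viewer.get_image("top")
tip=s["position"]-[0,0,.0553]; u,v=proj("side",tip); print("tip px expected",u,v, proj("side",tip+[.002,0,0]),proj("side",tip+[0,.002,0]),proj("side",tip+[0,0,-.01]))
e=lambda x: np.clip((x/255.)**.6*330,0,255).astype(np.uint8)
o=np.zeros((560,800,3),np.uint8)
a=cv2.resize(e(im[185:255,225:295]),None,fx=8,fy=8,interpolation=cv2.INTER_CUBIC)
b=cv2.resize(e(im2[300:360,295:345]),None,fx=4.6,fy=4.6,interpolation=cv2.INTER_CUBIC)
o[:560,:560]=a; o[:b.shape[0],565:565+b.shape[1]]=b
cv2.imwrite("pics/p5.png",o)
E
```

```text
{'time_s': np.float64(17.25), 'ft_force': array([ 0.4583,  0.0929, -0.7089]), 'position': array([0.4739, 0.0036, 0.1356]), 'grip_width': np.float64(0.0172)}
tip px expected 255.2312069515787 228.59566713394713 [np.float64(256.3367971634365), np.float64(228.49523473399995)] [np.float64(255.19232945956446), np.float64(227.92160766906338)] [np.float64(255.73817125379043), np.float64(232.89639283643933)]
```

View pics/p5.png

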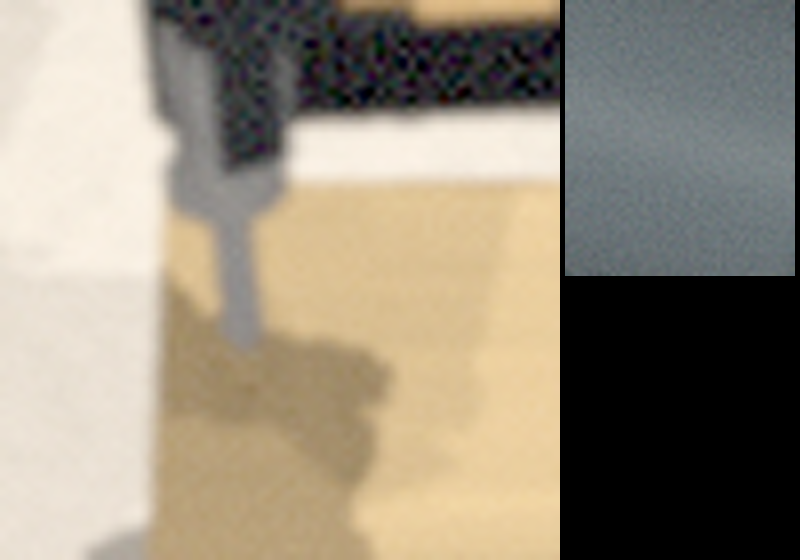

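```bash
python3 - <<'E'
from h import *
im=cv2.cvtColor(cv2.imread("pics/side4.png"),cv2.COLOR_BGR2GRAY)
print(im[222:240,246:264])
s0=cv2.cvtColor(cv2.imread("pics/side0.png"),cv2.COLOR_BGR2GRAY); print(s0[232:248,248:264])
for r in(229.5,230.3,231): print(at_z("side",(255.3,r),.070))
print(at_z("side",(256.3,239.9),.045))
E
```

```text
[[109 106 102  83  69  64  62  66  79  94  99 105 105 105 105 105 109 108]
 [110 108 104  86  72  62  65  65  79  92  97  98 102 103 105 102 107 107]
 [109 108 105  96  78  64  64  70  82  92  99  98  97 102 105 104 107 108]
 [109 108 107 102  89  73  68  77  88  98  97  99 101 102 106 104 107 108]
 [108 110 109 105  96  86  80  84  94  97  96  97  99 102 103 105 107 107]
 [109 108 108 103 102  95  92  90  94  92  89  91  96 103 105 104 106 108]
 [108 109 109 105 102  96  92  90  87  84  83  86  91  98 103 106 107 108]
 [102 105 109 105 101  91  84  79  75  77  76  76  83  95 100 104 108 109]
 [ 94 107 109 106  97  86  71  69  66  64  64  66  77  88  98 104 107 107]
 [ 82  93 101 100  98  86  74  66  63  64  63  67  81  92 100 104 107 109]
 [ 68  77  86  89  93  92  85  79  70  68  72  81  93 102 103 105 108 108]
 [ 66  68  70  78  88  94  93  86  82  78  84  93 103 105 106 105 108 109]
 [ 63  65  65  67  76  83  83  84  82  81  91  97 103 101 103 103 106 108]
 [ 65  65  61  66  67  70  69  71  75  75  86  90  92  89  89  92  97 104]
 [ 67  66  64  67  65  62  64  61  66  66  70  75 
[... 507 characters left out ...]
[69 70 66 68 67 71 68 68 63 65 61 65 63 69 71 66]
 [69 67 67 68 66 66 65 63 62 62 57 63 62 68 65 68]
 [69 67 66 67 61 56 54 56 51 51 56 58 64 67 66 68]
 [67 68 64 63 55 52 44 48 42 45 48 55 58 68 68 68]
 [68 65 64 60 51 35 34 35 39 39 41 51 63 64 67 68]
 [67 70 65 60 55 45 37 36 39 43 47 58 62 65 68 67]
 [66 68 64 65 62 52 49 48 51 54 57 61 64 63 66 66]
 [65 66 64 67 65 66 64 63 65 65 63 66 66 67 65 68]
 [66 65 67 68 69 72 68 71 69 67 67 67 66 64 67 68]
 [70 69 69 67 66 70 70 72 71 67 66 66 66 68 66 63]
 [66 66 68 62 70 68 70 70 70 68 67 65 64 68 65 64]]
[0.47340836 0.01423627 0.07      ]
[0.47332415 0.01185186 0.07      ]
[0.47325073 0.009773   0.07      ]
[0.47297992 0.01450365 0.045     ]
```

>>> send_rows --pt "-0.2 0.45 0 0 0 0 0" --pt "0 0 0 0 0 0 0" --pt "0 0 -0.6 0 0 0 0" --pt "0 0 0 0 0 0 0" --pt "0 0 0 0 0 0 0"

```text
time_s: 17.98
position: [0.4719, 0.0088, 0.1299]
ee_rot: [-3.085, -0.594, 0.0]
ft_force: [0.6, 1.4, 0.3]
grip_width: 0.0168
finger_force: 59.3
```

>>> send_rows --pt "0 0 -0.4 0 0 0 0" --pt "0 0 -0.3 0 0 0 0" --pt "0 0 -0.3 0 0 0 0" --pt "0 0 0 0 0 0 0" --pt "0 0 0 0 0 0 0"

```text
time_s: 18.6
position: [0.4719, 0.0088, 0.12]
ee_rot: [-3.085, -0.594, 0.0]
ft_force: [-0.6, 0.5, -1.0]
grip_width: 0.017
finger_force: 59.3
```

>>> send_rows --pt "0 0 -0.5 0 0 0 0" --pt "0 0 -0.5 0 0 0 0" --pt "0 0 -0.4 0 0 0 0" --pt "0 0 0 0 0 0 0" --pt "0 0 0 0 0 0 0"

```text
time_s: 19.23
position: [0.4719, 0.0088, 0.106]
ee_rot: [-3.085, -0.594, 0.0]
ft_force: [-0.3, 0.3, -0.6]
grip_width: 0.0172
finger_force: 59.3
```

```bash
python3 - <<'E'
from h import *
s=monitor.state(); print({k:np.round(s[k],4) for k in("ft_force","wrist_torque","position")})
im,d=viewer.get_image("top"); P=cloud("top",d)
for i in range(2): P2=cloud("side",viewer.get_image("side")[1])
m=(abs(P2[...,1])<.07)&(P2[...,2]>.045)&(P2[...,2]<.09); Q=P2[m]
print([(x,np.median(Q[abs(Q[:,0]-x)<.01,2])) for x in(.5,.54,.58,.62)])
E
```

```text
{'ft_force': array([-0.2789,  0.33  , -0.5792]), 'wrist_torque': array([ 0.0222,  0.0247, -0.0089]), 'position': array([0.4719, 0.0088, 0.106 ])}
[(0.5, np.float64(0.07005336059970756)), (0.54, np.float64(0.0675710762209873)), (0.58, np.float64(0.06489554690319298)), (0.62, np.float64(0.06255791022551577))]
```

>>> send_rows --pt "0 0 -0.4 0 0 0 0" --pt "0 0 -0.4 0 0 0 0" --pt "0 0 -0.4 0 0 0 0" --pt "0 0 -0.4 0 0 0 0" --pt "0 0 0 0 0 0 0"

```text
time_s: 20.0
position: [0.4716, 0.0089, 0.0896]
ee_rot: [-3.085, -0.594, 0.001]
ft_force: [-0.2, -0.3, 0.3]
grip_width: 0.0168
finger_force: 59.3
```

>>> send_rows --pt "0 0 -0.4 0 0 0 0" --pt "0 0 -0.4 0 0 0 0" --pt "0 0 -0.4 0 0 0 0" --pt "0 0 -0.3 0 0 0 0" --pt "0 0 0 0 0 0 0" --grip_force 110

```text
time_s: 20.62
position: [0.4714, 0.0088, 0.0751]
ee_rot: [-3.085, -0.594, 0.002]
ft_force: [-1.7, 0.6, 4.0]
grip_width: 0.0162
finger_force: 108.0
```

>>> send_rows --pt "0 0 -0.3 0 0 0 0" --pt "0 0 -0.2 0 0 0 0" --pt "0 0 -0.2 0 0 0 0" --pt "0 0 0 0 0 0 0" --pt "0 0 0 0 0 0 0"

```text
time_s: 21.25
position: [0.4709, 0.0088, 0.0692]
ee_rot: [-3.085, -0.595, 0.002]
ft_force: [-4.5, -0.0, 15.4]
grip_width: 0.0162
finger_force: 110.0
```

>>> send_rows --pt "0 0 -0.3 0 0 0 0" --pt "0 0 -0.3 0 0 0 0" --pt "0 0 0 0 0 0 0" --pt "0 0 0 0 0 0 0" --pt "0 0 0 0 0 0 0"

```text
time_s: 21.88
position: [0.471, 0.0089, 0.0682]
ee_rot: [3.083, 0.595, 0.002]
ft_force: [-12.5, 0.7, 64.2]
grip_width: 0.016
finger_force: 117.1
```

```bash
python3 - <<'E'
from h import *
s=monitor.state(); print({k:np.round(s[k],4) for k in("ft_force","wrist_torque","position")})
im,d=viewer.get_image("side"); P2=cloud("side",d)
m=(abs(P2[...,1])<.07)&(P2[...,2]>.045)&(P2[...,2]<.09); Q=P2[m]
print([(x,np.median(Q[abs(Q[:,0]-x)<.01,2])) for x in(.5,.54,.58,.62)])
e=lambda x: np.clip((x/255.)**.6*330,0,255).astype(np.uint8)
cv2.imwrite("pics/p6.png",cv2.resize(e(im[170:300,220:390]),None,fx=4.5,fy=4.5,interpolation=cv2.INTER_CUBIC))
E
```

```text
{'ft_force': array([-12.512 ,   0.6669,  64.1882]), 'wrist_torque': array([ 0.0361,  2.1235, -0.0263]), 'position': array([0.471 , 0.0089, 0.0682])}
[(0.5, np.float64(0.05910506959391369)), (0.54, np.float64(0.05930929868920993)), (0.58, np.float64(0.05933227005112729)), (0.62, np.float64(0.05955708409410644))]
```

View pics/p6.png

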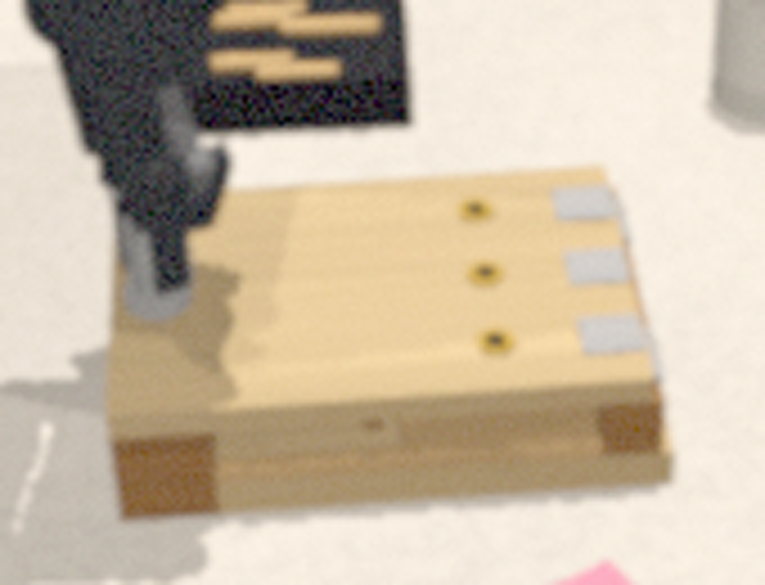

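>>> send_rows --pt "0 0 0.15 0 0 0 0" --pt "0 0 0.15 0 0 0 0" --pt "0 0 0 0 0 0 0" --pt "0 0 0 0 0 0 0" --pt "0 0 0 0 0 0 0"

```text
time_s: 22.55
position: [0.471, 0.0089, 0.0688]
ee_rot: [3.084, 0.595, 0.0]
ft_force: [-8.6, 0.6, 39.4]
grip_width: 0.0165
finger_force: 112.7
```

```bash
python3 -c "
from h import *
print(order.job_done())"
```

```text
the job is handed in; nothing more can be done
None
```

I handed the job in at about 22.6 s: the blanks are against the fence, the lid reads level, and the pin is through lid and base. The hand is still pressing down with about 39 N; the handing-in call returned no verdict.

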